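# Level the bench lathe on its jack screw and hold it down

### The arm

A 6-joint arm with a two-finger parallel gripper is mounted at the origin on a cart in front of the work surface, level with it; the furniture and walls round the work are solid. World frame = base frame: x ahead of the robot, y to its left, z up, the work surface at z = 0. Lengths are in mm, angles in degrees, forces in N, time in s.
With the tool pointing down it reaches from about 300 to 850 mm from the base axis. Payload 4.2 kg.
Tool frame: the origin (TCP) lies midway between the tips of the shut fingers; the grasp point (between the pads) lies pinch_z behind it (pinch_z is the distance from the TCP to the grasp point, in mm); z points along the fingers, y is the line along which they close (so a half turn about z gives the same grasp; the last joint's range is limited). The gripper opens to 91 mm and grips with 3 to 60 N. Pads are 32 mm wide; open, the fingers measure 118 mm over their backs; the gripper's body (76 mm by 178 mm) begins 60 mm behind the grasp point.
Start: joints at [72.078, 18.312, 89.639, -0, 72.044, -1.146], TCP at [165.968, 550.547, 175.076] pointing down, gripper open.
Joint ranges: [-177.97, 177.97], [-48.28, 115.42], [12.27, 149.76], [-77.06, 257.06], [2.81, 150.46], [-146.56, 146.56]. Speed limits (degrees/s): [147.25, 147.25, 180, 180, 180, 180].

### API

Orientations are given as [roll, pitch, yaw] about the fixed x, y, z axes, in that order (R = Rz(yaw) Ry(pitch) Rx(roll)).
In Python, from workcell import state, grab_frame, job_done, masks_of, landmark_of, pinch_z gives the robot as it stands. The module is installed in compiled form; this text tells all that it offers.
- The arm moves only by the tool move_arm, never from a script. Its argument "plan" is a list of rows, each an object of numbers: "x", "y", "z": the shift along the tool's x, y, z in mm; "rx", "ry", "rz": the turn, a rotation vector about the tool's x, y, z in rad. A call has 1 to 10 rows; each row shifts and turns the commanded pose from where the row before left it, along the tool's axes as they then stand; what a row does not reach is not made up. A row lasts 1/10 s, in which the tool goes at most 50 mm and 8.59 degrees, less where a joint would pass 70% of its speed; a pose out of reach is approached as far as the arm can. A call is refused whole if a number of a shift passes 50 or a number of a turn 0.15, either way. A call with a gripper value outside its range is refused whole. "grip" is the opening, from 0 (shut) to 1 (fully open), set as the call begins (left out, the last holds). The fingers move at their own pace and stop on an object; "squeeze" is the grip in N (left out, the last holds). Time passes only in rows, so rows that do not move let the fingers close. It gives the time, the measured TCP pose, the force, the opening and the grip force at its end, in the units of the state.
- state(): the state, without advancing time (a new reading comes with each control period).
- grab_frame(name): name is "side" or "top"; returns a dict with "img" (400x640x3 uint8, red, green, blue), "z_map" (400x640 float32, mm along the optical axis (not along the pixel's ray), 0 where there is no reading), "fx", "fy", "cx", "cy" (pixels), "rvec" (rotation vector, rad) and "tvec" (3), from world to camera coordinates, as OpenCV has them. Camera axes: x right, y down, z forward; pixel columns grow to the right and rows downward; lengths in mm; the calibration is good to about 2 mm. A picture is of the moment at which its call begins.
- job_done(): hands the job in; it is judged then, once.
Trained networks look in the newest picture that a camera, given by its name, has taken for a name from the list of things; names that differ only in an ending like _2 or _b are one class to them, and where a whole thing is asked for, a point or a joint stands for the part that bears it (a point fixed in the world has none). Each returns a list of dicts, best first, with "p" (0 to 1); they miss things now and then, are a little off and sometimes report something else, mostly with a low value. They report only what shows in the picture. A call takes as long as a camera call.
- masks_of(camera, label): "pixels" (400x640 bool, what is visible of it) and "box" ([centre column, centre row, width, height] in pixels, round what is visible of it).
- landmark_of(camera, label): "point" ([column, row] in pixels: a listed point, or the origin of a listed thing).
The state is a dict: "time_s": time; "qpos": joint angles; "qvel": joint speeds; "effort": joint torques, N m; "ee_pos": TCP position; "ee_rot": TCP orientation; "force": force on the tool from outside, world axes, zero at the start; "torque": the same for the moment, N m; "gripper_width": finger opening in mm; "gripper_force": force on a finger pad.
Only numpy, scipy, OpenCV 4.12 (cv2) and the standard library are available. Lean on these libraries where they do the work, as an engineer would, in place of code of your own. Each camera call takes 0.05 s, during which the arm holds its last target. There are 200 camera calls.

### The job

Level this small bench lathe: lay the spirit level lengthwise on the flat top of its bed and let go of it, then take the jack-screw knob beyond the free end of the bed, press that end firmly down so the screw stands on its steel pad (the lathe is not bolted down yet and by itself tips back on its heavy head), and turn the knob until the bubble sits centred between its two lines. Finish still holding the knob and pressing, bubble centred, so that I can tighten the hold-down bolts; do not push the tin and the sanding block about.

Things in the scene. Friction and masses are not known exactly. Their poses are not given: they have to be found in the camera images.
- level: machinist's spirit level, loose: dark steel bar 110 mm long (its y axis) x 22 mm wide (x) x 28 mm high (z), 0.25 kg, yellow-green vial let into the middle of its top; origin at the centre of its underside. Starts upright on the table, left, in front of the lathe's head. Either end may point to the head when laid on the bed. Grip it across its 22 mm.
- bubble (a joint): position of the pale bubble (15 mm long) along the vial in m: 0 centred, positive towards the level's own +y end, stops at +-0.020. It floats to the higher end, 1.6 mm per milliradian of slope, and needs about 1.5 s to settle. Two black lines on the vial stand 3 mm clear of the ends of a centred bubble.
- way_mid (a point): middle of the clear flat of the lathe bed's top: a smooth steel way 28 mm wide, 74 mm above the table when level. y points along the bed to the lathe's head (headstock, chuck, motor), z is the way's normal. The flat is clear for 75 mm towards -y (free end) and 85 mm towards +y, up to the chuck. Below its edges the bed is narrower. The lathe may be turned in plan by 0.2 rad.
- knob_grip (a point): on the axis of the jack-screw knob at the height to grip, 10 mm below its top. Knob: black ribbed upright cylinder, 38 mm across, 24 mm high, on the outer end of the jack arm, 140 mm from way_mid beyond the bed's free end; nothing else at its height within 55 mm of its axis. The boss under it ends at least 19 mm below this point. It turns with the knob.
- pad (a point): centre of the top of the steel pad, 34 mm across, on the floor of the chip tray under the jack screw, 6 mm above the table
- jack_screw: the jack screw, an upright steel stem 10 mm thick that carries the knob; origin at its lower (ball) end. Left alone it hangs 10 to 13 mm above its pad because the lathe tips back; 5 to 8 N on the knob bring it down to the rigid pad, further push loads the screw, which must bear on the pad with over 3 N. On the pad the knob keeps its height as it is turned.
- knob: the knob as a body, origin on its axis 16 mm below knob_grip. Clockwise from above drives the screw down, which raises the bed's free end while pressed, and moves the bubble 5.8 mm per rad towards the free end; anticlockwise the reverse. 6 mm a turn, stays where left, light friction (0.05 N m). At the start the free end, pressed down, is too low, by an amount that varies, up to half a turn.
- tray: grey sheet-steel chip tray, 190 x 425 mm, 9 mm rim, fixed to the table, under the lathe; origin on the table below the heel bar on which the lathe tips, 125 mm from way_mid towards the head and 265 mm from the knob's axis; includes the pad
- wax_tin: bystander: round tin, 58 mm across, 22 mm high, in front of the lathe; origin at the middle underneath
- sanding_block: bystander: cork block in grey paper, 92 x 49 x 30 mm, in front of the lathe on the right; origin at the middle underneath

How it is judged (in metres and radians):
On the way, in this order (a step that is already met when the one before it is completed fails the run):
1. the level lies lengthwise on the bed way, let go (contact force between the fingers and level below 0.1 N and x of level in the frame of way_mid between -0.008 and 0.008 m and y of level in the frame of way_mid between -0.045 and 0.045 m and z of level in the frame of way_mid between -0.003 and 0.003 m and angle between the y axis of level and the y axis of way_mid, either way round below 0.1 rad), for 0.2 s.
2. the free end is pressed down by the knob until the screw stands on its pad (contact force between the fingers and knob above 2 N and contact force between jack_screw and tray above 3 N), for 0.2 s.
At the end, for the whole second after the job is handed in: Fingers hold the knob (over 2 N) and the jack screw bears on its pad with over 3 N; bubble within 3 mm of centre, bed within 6 mrad of level; the level lies untouched on the way, within 8 mm of its centre line, 45 mm of way_mid and 0.1 rad of its direction (all of step 1 and all of step 2 and value of joint bubble between -0.003 and 0.003 m and angle between way_mid's own z axis and vertical below 0.006 rad and contact force between the arm and level below 0.1 N); the arm keeps its last pose, push and grip.
It fails at once if a bystander is pushed more than 30 mm (distance of any of wax_tin, sanding_block from where it was at the start of the episode above 0.03 m).
It also fails if it takes over 67 s, if anything falls off the work surface, if the arm or the gripper's body presses on something with over 40 N, if the wrist force passes 120 N, or if a joint passes its speed limit or range.

## Working session

There is one attempt and no reset: what is moved stays moved. The work goes in short steps, Python scripts to look and compute and a tool call to move; the robot and the scene stay as the last step left them, time stands still between calls to the robot, and variables do not carry over. Pictures are saved under pics/ and viewed, at most 10 in all, crops included, and the job is handed in when it is done.

Besides the shell and the picture viewer there is one more tool, called in YAML: its name, and indented under it one key for each argument. move_arm: Moves the arm, as the interface text tells. Its arguments: {"type":"object","properties":{"plan":{"type":"array","items":{"type":"object","properties":{"x":{"type":"number"},"y":{"type":"number"},"z":{"type":"number"},"rx":{"type":"number"},"ry":{"type":"number"},"rz":{"type":"number"}}}},"grip":{"type":"number"},"squeeze":{"type":"number"}},"required":["plan"]}

```bash
mkdir -p pics; cat > h.py <<'E'
import numpy as np, cv2
from workcell import *
def rt(f):
    R,_=cv2.Rodrigues(np.array(f["rvec"],float)); return R,np.array(f["tvec"],float).ravel()
def ray(f,p):
    R,t=rt(f); d=np.array([(p[0]-f["cx"])/f["fx"],(p[1]-f["cy"])/f["fy"],1.]); return -R.T@t, R.T@d
def at_z(f,p,z):
    c,d=ray(f,p); return c+d*(z-c[2])/d[2]
def at_depth(f,p):
    c,d=ray(f,p); v=f["z_map"][int(round(p[1])),int(round(p[0]))]; return c+d*v
def cloud(f,m):
    r,c=np.nonzero(m&(f["z_map"]>0)); z=f["z_map"][r,c]; R,t=rt(f)
    P=np.stack([(c-f["cx"])/f["fx"]*z,(r-f["cy"])/f["fy"]*z,z],1); return (P-t)@R
def proj(f,P):
    R,t=rt(f); q=R@np.array(P,float)+t; return f["fx"]*q[0]/q[2]+f["cx"],f["fy"]*q[1]/q[2]+f["cy"]
def save(f,n,crop=None,s=1):
    i=f["img"][...,::-1]
    if crop: i=i[crop[1]:crop[3],crop[0]:crop[2]]
    cv2.imwrite("pics/"+n,cv2.resize(i,None,fx=s,fy=s,interpolation=cv2.INTER_CUBIC))
E
python3 - <<'E'
from h import *
np.set_printoptions(precision=1,suppress=True)
print(state(),pinch_z if not callable(pinch_z) else pinch_z())
Z=dict(level=0,way_mid=74,knob_grip=80,pad=6,knob=64,tray=0,wax_tin=0,sanding_block=0)
F={}
for n in("top","side"):
    f=grab_frame(n);F[n]=f;save(f,n+"0.png")
    print(n,"cam",ray(f,(320,200))[0],f["fx"])
    for l in Z:
        for d in landmark_of(n,l)[:2]:
            print(l,round(d["p"],2),np.array(d["point"]),"z:",at_z(f,d["point"],Z[l]),"depth:",at_depth(f,d["point"]))
    for d in masks_of(n,"level")[:1]+masks_of(n,"knob")[:1]:
        P=cloud(f,d["pixels"]);print(d["p"],d["box"],P.min(0),P.max(0),np.median(P,0))
E
python3 -c "
import cv2,numpy as np
a=cv2.imread('pics/top0.png')"
```

```text
{'time_s': 0.0, 'qpos': array([72.1, 18.3, 89.7, -0. , 72. , -1.1]), 'qvel': array([ 0. , -0.1,  0.1, -0.1, -0. ,  0.1]), 'effort': array([ -0. , -41.2, -23.2,   0.1,   0. ,  -0. ]), 'ee_pos': array([165.8, 550. , 174.2]), 'ee_rot': array([-179.9,   -0. ,  163.2]), 'force': array([-0. ,  0.2,  0.5]), 'torque': array([-0., -0., -0.]), 'gripper_force': 0.0, 'gripper_width': 91.52633910793809} 18.8
top cam [ 349.9   43.6 1043.8] 412.34134349038214
level 0.75 [229. 242.] z: [393.9 245.3   0. ] depth: [393.  241.2  20.9]
way_mid 0.9 [354.2 148. ] z: [609.6 -70.5  74. ] depth: [608.3 -70.   78.8]
knob_grip 0.51 [410.  151.6] z: [ 595.9 -204.    80. ] depth: [ 591.6 -199.7   96.8]
pad 0.9 [403.3 155.4] z: [ 605.1 -205.     6. ] depth: [ 592.6 -192.8   56.8]
pad 0.46 [286.  238.2] z: [399.4 101.8   6. ] depth: [398.6 100.9  22.9]
knob 0.62 [304.7 157.1] z: [592.3  50.   64. ] depth: [595.8  50.1  49.5]
knob 0.59 [408.7 152.2] z: [ 598.6 -204.8   64. ] depth: [ 590.7 -196.9   95.2]
tray 0.93 [303.9 155.5] z: [612.4  52.4   0. ] depth: [595.2  51.8  68.2]
tray 0.54 [400.8 242.3] z: [ 382.1 -18
[... 573 characters left out ...]
] depth: [605.6 167.5  80.8]
knob_grip 0.7 [303.8 149.3] z: [ 597.3 -219.7   80. ] depth: [ 595.9 -196.6   92.5]
pad 0.85 [302.3 174. ] z: [ 600.6 -190.9    6. ] depth: [593.  -70.3  80. ]
knob 0.54 [302.3 151.8] z: [ 602.8 -232.2   64. ] depth: [ 599.9 -184.3   90.3]
tray 0.86 [292.5 221. ] z: [613.3  50.    0. ] depth: [602.5 170.   92. ]
wax_tin 0.86 [370.5 232. ] z: [399.   87.9   0. ] depth: [402.5 114.9  21.5]
sanding_block 0.81 [372.2 177.2] z: [ 375.7 -194.5    0. ] depth: [ 381.3 -147.1   29.2]
0.64 [375.4, 270.1, 11.5, 34.5] [390.3 196.6   3. ] [414.4 304.6  33.1] [403.  260.3  25.7]
0.7 [303.6, 150.9, 13.9, 10.2] [ 582.9 -224.7   71.4] [ 620.8 -183.3   98.6] [ 601.4 -194.8   91.5]
```

View pics/top0.png

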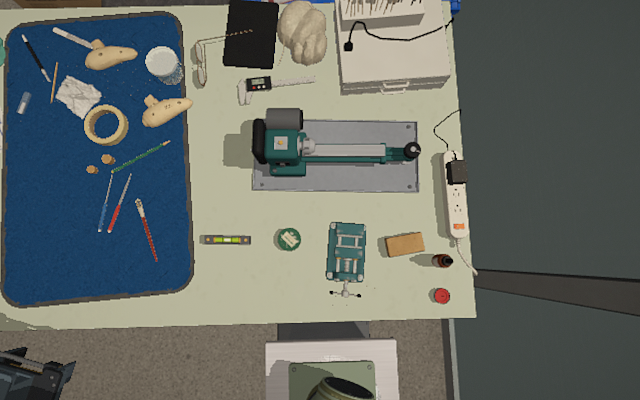

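View pics/side0.png

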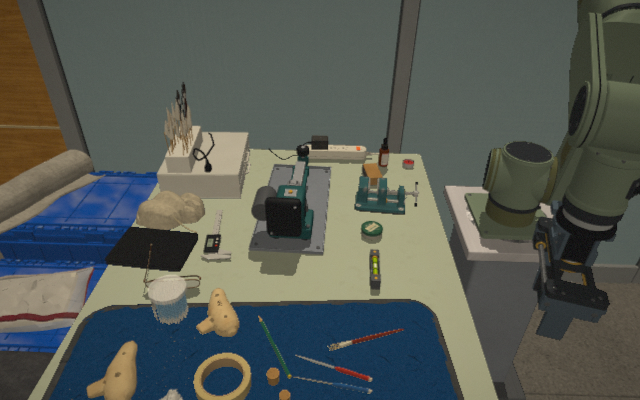

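```bash
python3 - <<'E'
from h import *
np.set_printoptions(precision=2,suppress=True)
for n in("top","side"):
    f=grab_frame(n)
    d=masks_of(n,"level")[0]
    P=cloud(f,d["pixels"]);T=P[P[:,2]>22]
    (c,s,a)=cv2.minAreaRect(T[:,:2].astype(np.float32));print(n,"level",c,s,a,np.median(T[:,2]))
    T0=T[:,:2]-T[:,:2].mean(0);v=np.linalg.svd(T0,full_matrices=False)[2][0];print("dir",v,np.degrees(np.arctan2(v[1],v[0])), (T[:,1].min()+T[:,1].max())/2)
    # way
    P=cloud(f,np.ones((400,640),bool))
    u=(P[:,0]>570)&(P[:,0]<640)&(P[:,1]>-145)&(P[:,1]<15)&(P[:,2]>68)&(P[:,2]<95)
    W=P[u];A=np.c_[W[:,:2],np.ones(len(W))]
    for _ in range(6):
        k,*_r=np.linalg.lstsq(A,W[:,2],rcond=None);r=np.abs(A@k-W[:,2]);g=r<max(3,1.5*np.median(r));W=W[g];A=A[g]
    print("way plane",k,len(W),np.median(r))
    bins=np.arange(-140,15,15)
    print([(int(b),round(float(W[(W[:,1]>b)&(W[:,1]<=b+15),0].min()),1),round(float(W[(W[:,1]>b)&(W[:,1]<=b+15),0].max()),1)) for b in bins if ((W[:,1]>b)&(W[:,1]<=b+15)).sum()>3])
    K=P[(P[:,0]>560)&(P[:,0]<640)&(P[:,1]>-240)&(P[:,1]<-170)&(P[:,2]>85)]
    print("knob",K[:,:2].min(0),K[:,:2].max(0),cv2.minEnclosingCircle(K[:,:2].astype(np.float32)),np.median(K[:,2]))
E
```

```text
top level (398.79693603515625, 246.64291381835938) (110.44625854492188, 21.93511199951172) 88.06356811523438 26.03995041893236
dir [-0.04 -1.  ] -92.44705274892274 246.53174727170034
way plane [ 0.02 -0.04 64.35] 640 1.0525263406494147
[(-140, 587.0, 614.2), (-125, 587.4, 615.0), (-110, 587.9, 615.4), (-95, 588.2, 615.7), (-80, 588.5, 616.4), (-65, 589.4, 616.8), (-50, 591.4, 617.1), (-35, 592.1, 617.9), (-20, 592.6, 618.5), (-5, 593.1, 618.5), (10, 591.9, 618.0)]
knob [ 578.41 -225.52] [ 616.62 -187.22] ((598.2279052734375, -206.77064514160156), 20.069740295410156) 93.86755032791191
side level (401.5852355957031, 248.5209503173828) (111.02952575683594, 21.729511260986328) 86.90715026855469 27.175262232699875
dir [0.04 1.  ] 87.71458555108836 248.43851843787115
way plane [ 0.   -0.03 75.8 ] 178 0.9277128009685001
[(-140, 591.2, 615.8), (-125, 590.7, 618.1), (-110, 592.7, 619.1), (-95, 592.1, 618.5), (-80, 594.0, 620.3), (-65, 593.1, 621.3), (-50, 595.2, 620.6), (-35, 594.4, 600.0)]
knob [ 583.01 -223.56] [ 620.73 -180.76] ((599.63525390625, -202.9456787109375), 22.537818908691406) 93.91621176831458
```

Top view: level at (227,240), bed (345,152), knob (411,150), tin (289,239), block (405,244) and a green vise at (346,250). Side view agrees: level (375,270), knob (303,150). The two cameras' positions match within 3 mm, and the heights match the sizes given.

```bash
cat >> h.py <<'E'
from scipy.spatial.transform import Rotation as Ro
def pose(yaw,tilt=0):  # tilt (rad) about world x
    return Ro.from_rotvec([tilt,0,0])*Ro.from_euler("xyz",[180,0,yaw],degrees=True)
def rows(goal,R1,n,start=None):
    s=state(); p0,R0=start or (np.array(s["ee_pos"]),Ro.from_euler("xyz",s["ee_rot"],degrees=True))
    goal=np.array(goal,float); w=(R0.inv()*R1).as_rotvec(); out=[];P=np.array(p0,float);R=R0
    for i in range(n):
        d=R.inv().apply((goal-P)/(n-i)).round(1); r=(w/n).round(3)
        out.append(dict(zip("x y z rx ry rz".split(),[*map(float,d),*map(float,r)])))
        P=P+R.apply(d);R=R*Ro.from_rotvec(r)
    print(str(out).replace("'",'"')); return P,R
E
python3 - <<'E'
from h import *
s=rows([400,247.5,90],pose(87.6),10)
rows([400,247.5,4.5],pose(87.6),3,s)
E
```

```text
[{"x": -31.2, "y": -22.3, "z": 8.5, "rx": 0.0, "ry": -0.0, "rz": 0.132}, {"x": -33.8, "y": -18.0, "z": 8.5, "rx": 0.0, "ry": -0.0, "rz": 0.132}, {"x": -35.9, "y": -13.4, "z": 8.5, "rx": 0.0, "ry": -0.0, "rz": 0.132}, {"x": -37.3, "y": -8.5, "z": 8.5, "rx": 0.0, "ry": -0.0, "rz": 0.132}, {"x": -38.1, "y": -3.5, "z": 8.5, "rx": 0.0, "ry": -0.0, "rz": 0.132}, {"x": -38.3, "y": 1.5, "z": 8.5, "rx": 0.0, "ry": -0.0, "rz": 0.132}, {"x": -37.7, "y": 6.5, "z": 8.5, "rx": 0.0, "ry": -0.0, "rz": 0.132}, {"x": -36.5, "y": 11.5, "z": 8.5, "rx": 0.0, "ry": -0.0, "rz": 0.132}, {"x": -34.7, "y": 16.2, "z": 8.5, "rx": 0.0, "ry": -0.0, "rz": 0.132}, {"x": -32.3, "y": 20.5, "z": 8.6, "rx": 0.0, "ry": -0.0, "rz": 0.132}]
[{"x": 0.0, "y": 0.0, "z": 28.5, "rx": 0.0, "ry": -0.0, "rz": -0.0}, {"x": 0.0, "y": 0.0, "z": 28.5, "rx": 0.0, "ry": -0.0, "rz": -0.0}, {"x": 0.0, "y": 0.0, "z": 28.5, "rx": 0.0, "ry": -0.0, "rz": -0.0}]
```

move_arm:
  plan:
    - {"x": -31.2,"y": -22.3,"z": 8.5,"rz": 0.132}
    - {"x": -33.8,"y": -18.0,"z": 8.5,"rz": 0.132}
    - {"x": -35.9,"y": -13.4,"z": 8.5,"rz": 0.132}
    - {"x": -37.3,"y": -8.5,"z": 8.5,"rz": 0.132}
    - {"x": -38.1,"y": -3.5,"z": 8.5,"rz": 0.132}
    - {"x": -38.3,"y": 1.5,"z": 8.5,"rz": 0.132}
    - {"x": -37.7,"y": 6.5,"z": 8.5,"rz": 0.132}
    - {"x": -36.5,"y": 11.5,"z": 8.5,"rz": 0.132}
    - {"x": -34.7,"y": 16.2,"z": 8.5,"rz": 0.132}
    - {"x": -32.3,"y": 20.5,"z": 8.6,"rz": 0.132}
  grip: 0.5

```text
schema error: expected keys x, y, z, rx, ry, rz
```

move_arm:
  plan:
    - {}
    - {}
    - {}

```text
schema error: expected keys x, y, z, rx, ry, rz
```

move_arm:
  plan:
    - {"x": -31.2,"y": -22.3,"z": 8.5,"rx": 0,"ry": 0,"rz": 0.132}
    - {"x": -33.8,"y": -18.0,"z": 8.5,"rx": 0,"ry": 0,"rz": 0.132}
    - {"x": -35.9,"y": -13.4,"z": 8.5,"rx": 0,"ry": 0,"rz": 0.132}
    - {"x": -37.3,"y": -8.5,"z": 8.5,"rx": 0,"ry": 0,"rz": 0.132}
    - {"x": -38.1,"y": -3.5,"z": 8.5,"rx": 0,"ry": 0,"rz": 0.132}
    - {"x": -38.3,"y": 1.5,"z": 8.5,"rx": 0,"ry": 0,"rz": 0.132}
    - {"x": -37.7,"y": 6.5,"z": 8.5,"rx": 0,"ry": 0,"rz": 0.132}
    - {"x": -36.5,"y": 11.5,"z": 8.5,"rx": 0,"ry": 0,"rz": 0.132}
    - {"x": -34.7,"y": 16.2,"z": 8.5,"rx": 0,"ry": 0,"rz": 0.132}
    - {"x": -32.3,"y": 20.5,"z": 8.6,"rx": 0,"ry": 0,"rz": 0.132}
  grip: 0.5

```text
time_s: 2.3
ee_pos: [400.9, 246.3, 89.9]
ee_rot: [180.0, -0.0, 87.3]
force: [0.3, 1.1, -0.0]
gripper_width: 45.7
gripper_force: 0.0
```

move_arm:
  plan:
    - {"x": 0,"y": 0,"z": 0,"rx": 0,"ry": 0,"rz": 0}
    - {"x": 0,"y": 0,"z": 0,"rx": 0,"ry": 0,"rz": 0}
    - {"x": 0,"y": 0,"z": 0,"rx": 0,"ry": 0,"rz": 0}

```text
time_s: 2.6
ee_pos: [399.7, 248.2, 90.2]
ee_rot: [180.0, -0.0, 87.7]
force: [0.4, 0.5, -0.1]
gripper_width: 45.5
gripper_force: 0.0
```

move_arm:
  plan:
    - {"x": 0,"y": 0,"z": 28,"rx": 0,"ry": 0,"rz": 0}
    - {"x": 0,"y": 0,"z": 28,"rx": 0,"ry": 0,"rz": 0}
    - {"x": 0,"y": 0,"z": 18,"rx": 0,"ry": 0,"rz": 0}
    - {"x": 0,"y": 0,"z": 11,"rx": 0,"ry": 0,"rz": 0}
    - {"x": 0,"y": 0,"z": 0,"rx": 0,"ry": 0,"rz": 0}
    - {"x": 0,"y": 0,"z": 0,"rx": 0,"ry": 0,"rz": 0}

```text
time_s: 3.2
ee_pos: [400.3, 248.3, 5.6]
ee_rot: [179.9, -0.0, 87.7]
force: [-0.8, -0.4, -0.5]
gripper_width: 45.6
gripper_force: 0.0
```

move_arm:
  plan:
    - {"x": 0,"y": 0,"z": 0,"rx": 0,"ry": 0,"rz": 0}
    - {"x": 0,"y": 0,"z": 0,"rx": 0,"ry": 0,"rz": 0}
    - {"x": 0,"y": 0,"z": 0,"rx": 0,"ry": 0,"rz": 0}
    - {"x": 0,"y": 0,"z": 0,"rx": 0,"ry": 0,"rz": 0}
    - {"x": 0,"y": 0,"z": 0,"rx": 0,"ry": 0,"rz": 0}
    - {"x": 0,"y": 0,"z": 0,"rx": 0,"ry": 0,"rz": 0}
  grip: 0.1
  squeeze: 25

```text
time_s: 3.8
ee_pos: [400.0, 247.4, 5.0]
ee_rot: [180.0, -0.0, 87.6]
force: [-0.7, 0.2, -0.1]
gripper_width: 9.2
gripper_force: 0.0
```

move_arm:
  plan:
    - {"x": 0,"y": 0,"z": -20,"rx": 0,"ry": 0,"rz": 0}
    - {"x": 0,"y": 0,"z": -45,"rx": 0,"ry": 0,"rz": 0}
    - {"x": 0,"y": 0,"z": -45,"rx": 0,"ry": 0,"rz": 0}
    - {"x": 0,"y": 0,"z": -45,"rx": 0,"ry": 0,"rz": 0}
    - {"x": 0,"y": 0,"z": -20,"rx": 0,"ry": 0,"rz": 0}
    - {"x": 0,"y": 0,"z": 0,"rx": 0,"ry": 0,"rz": 0}
    - {"x": 0,"y": 0,"z": 0,"rx": 0,"ry": 0,"rz": 0}

```text
time_s: 4.5
ee_pos: [399.5, 247.2, 179.4]
ee_rot: [-180.0, 0.0, 87.6]
force: [0.8, -0.4, 0.9]
gripper_width: 8.9
gripper_force: 0.0
```

```bash
python3 - <<'E'
from h import *
np.set_printoptions(precision=2,suppress=True)
s=state();print(s["ee_pos"],s["ee_rot"],s["gripper_width"],s["gripper_force"],s["force"])
th=0.041
s1=rows([400,90,170],pose(87.6),4)
s2=rows([420,-65,170],pose(87.6),4,s1)
s3=rows([604,-65,150],pose(87.6,-th),6,s2)
for n in("side","top"):
    f=grab_frame(n)
    for d in masks_of(n,"level")[:1]:
        P=cloud(f,d["pixels"]);print(n,d["p"],d["box"],np.percentile(P,[3,50,97],axis=0))
    # headstock heights
    P=cloud(f,np.ones((400,640),bool));u=(P[:,0]>540)&(P[:,0]<670)&(P[:,1]>0)&(P[:,1]<200);H=P[u]
    for b in range(0,200,25):
        q=H[(H[:,1]>b)&(H[:,1]<b+25),2]
        if len(q): print(b,np.percentile(q,99))
E
```

```text
[399.53 247.19 179.43] [-179.97    0.02   87.59] 8.943237100365506 0.0 [ 0.79 -0.37  0.92]
[{"x": -39.3, "y": 1.8, "z": 2.4, "rx": -0.0, "ry": 0.0, "rz": -0.0}, {"x": -39.2, "y": 1.8, "z": 2.4, "rx": -0.0, "ry": 0.0, "rz": -0.0}, {"x": -39.3, "y": 1.7, "z": 2.3, "rx": -0.0, "ry": 0.0, "rz": -0.0}, {"x": -39.2, "y": 1.8, "z": 2.4, "rx": -0.0, "ry": 0.0, "rz": -0.0}]
[{"x": -38.5, "y": 6.6, "z": 0.0, "rx": -0.0, "ry": 0.0, "rz": -0.0}, {"x": -38.5, "y": 6.6, "z": 0.0, "rx": -0.0, "ry": 0.0, "rz": -0.0}, {"x": -38.5, "y": 6.6, "z": 0.0, "rx": -0.0, "ry": 0.0, "rz": -0.0}, {"x": -38.5, "y": 6.7, "z": 0.0, "rx": -0.0, "ry": 0.0, "rz": -0.0}]
[{"x": 1.3, "y": 30.6, "z": 3.3, "rx": -0.0, "ry": -0.007, "rz": -0.0}, {"x": 1.3, "y": 30.6, "z": 3.3, "rx": -0.0, "ry": -0.007, "rz": -0.0}, {"x": 1.3, "y": 30.7, "z": 3.3, "rx": -0.0, "ry": -0.007, "rz": -0.0}, {"x": 1.4, "y": 30.6, "z": 3.3, "rx": -0.0, "ry": -0.007, "rz": -0.0}, {"x": 1.4, "y": 30.7, "z": 3.3, "rx": -0.0, "ry": -0.007, "rz": -0.0}, {"x": 1.3, "y": 30.6, "z": 3.3, "rx": -0.0, "ry": -0.007, "rz": -0.0}]
side 0.68 [375.3, 270.4, 10.0, 37.6] [[390.9  197.95   4.71]
 [402.64 257.3   25.65]
 [413.21 303.    31.27]]
0 6.574140632103558
25 129.3087281396139
50 133.26046344812374
75 135.09803215137458
100 137.88962246450396
125 145.91397651658332
150 148.82234343462227
175 11.959832739872004
top 0.87 [232.6, 240.8, 38.2, 5.4] [[387.74 192.33  10.75]
 [397.49 233.53  24.02]
 [407.84 270.31  30.36]]
0 78.5582483000955
25 128.85513753554903
50 132.64448471208817
75 134.46860414925882
100 136.54293883571341
125 146.43406753163345
150 149.07225416443754
175 11.195989238581518
```

```bash
python3 - <<'E'
from h import *
a=grab_frame("side");b=grab_frame("top")
A=cv2.resize(a["img"][150:400,300:640],None,fx=2,fy=2)[:500,:400+280]
cv2.imwrite("pics/c1.png",A[...,::-1])
save(b,"c2.png",(170,150,430,350),3)
print(proj(b,[399.5,247.2,179.4]),proj(b,[400,247,28]),proj(a,[399.5,247.2,179.4]),state()["time_s"])
E
```

```text
(np.float64(211.42914097985187), np.float64(236.0765668278399)) (np.float64(226.09342741911155), np.float64(239.06472569661958)) (np.float64(381.5698329930955), np.float64(213.63431102597352)) 4.8
```

View pics/c1.png

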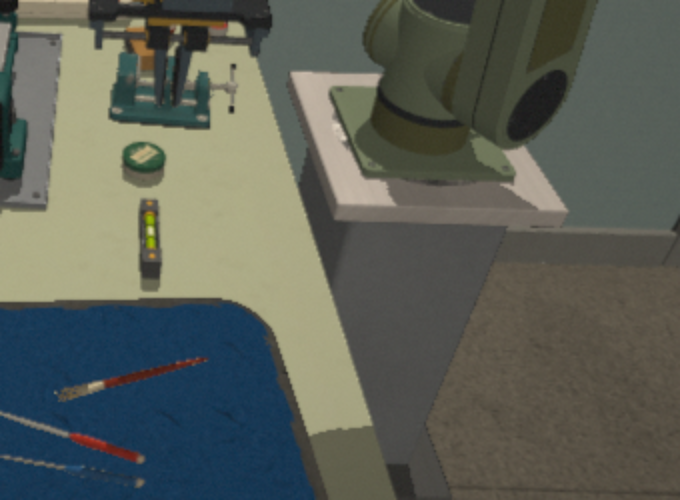

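The crop shows the level untouched at about (150,237), with the finger tips near (175,95), higher in the picture than the reported TCP should be. I'll measure where the fingers really are.

```bash
python3 - <<'E'
from h import *
np.set_printoptions(precision=1,suppress=True)
s=state();print(s["ee_pos"],s["ee_rot"],s["qpos"])
for n in("side","top"):
    f=grab_frame(n);P=cloud(f,np.ones((400,640),bool))
    u=(np.abs(P[:,0]-400)<150)&(np.abs(P[:,1]-247)<80)&(P[:,2]>100)
    H=P[u];print(n,len(H))
    for z in range(100,360,15):
        q=H[(H[:,2]>=z)&(H[:,2]<z+15)]
        if len(q)>2: print(z,len(q),q.min(0),q.max(0))
E
```

```text
[399.4 247.1 178.8] [-179.9    0.1   87.6] [ 30.3   8.7 102.1   0.   69.3  32.7]
side 12496
205 3 [395.1 252.6 218.4] [410.1 263.8 219.7]
220 60 [387.7 234.4 220.1] [415.5 266.6 234.8]
235 71 [385.5 239.2 235.4] [416.8 266.3 249.5]
250 84 [385.5 231.2 250.1] [418.5 266.9 265. ]
265 105 [384.4 233.8 265.2] [419.4 266.4 280. ]
280 53 [383.4 234.1 280. ] [431.2 267.2 294.5]
295 189 [322.3 230.5 295. ] [482.8 289.2 310. ]
310 523 [316.8 213.7 310.1] [489.6 290.5 324.9]
325 838 [312.  208.3 325.1] [490.3 290.7 340. ]
340 712 [312.3 209.5 340. ] [490.2 288.8 355. ]
355 267 [352.3 227.4 355.1] [419.  276.  369.9]
top 17307
220 9 [402.6 228.4 221.4] [408.5 245.7 234.1]
265 4 [403.6 231.4 272.5] [405.6 233.6 273.9]
295 46 [369.2 205.6 296.4] [476.5 227.8 310. ]
310 349 [367.4 206.  310. ] [479.2 234.7 324.4]
325 998 [309.8 205.5 325.3] [489.  287.7 340. ]
340 230 [310.3 205.9 340. ] [486.1 285.9 342.9]
```

View pics/c2.png

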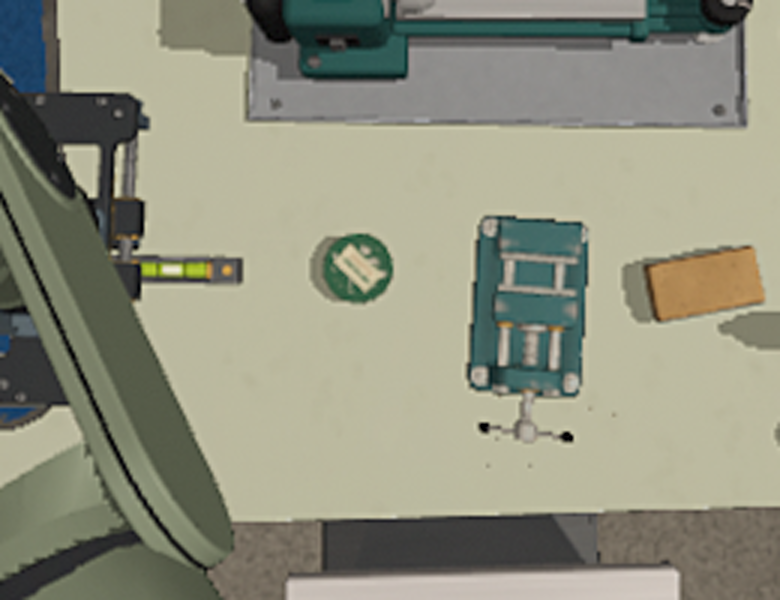

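The bottom crop shows the level still at (190,270). The depth data put the finger tips at z≈218, while the state says 179, so the true tool height is about 39 mm above the reported one, and x and y agree. I'll correct for this and confirm by touching the table gently.

move_arm:
  plan:
    - {"x": 0,"y": 0,"z": 45,"rx": 0,"ry": 0,"rz": 0}
    - {"x": 0,"y": 0,"z": 45,"rx": 0,"ry": 0,"rz": 0}
    - {"x": 0,"y": 0,"z": 45,"rx": 0,"ry": 0,"rz": 0}
    - {"x": 0,"y": 0,"z": 45,"rx": 0,"ry": 0,"rz": 0}
    - {"x": 0,"y": 0,"z": 20,"rx": 0,"ry": 0,"rz": 0}
    - {"x": 0,"y": 0,"z": 6,"rx": 0,"ry": 0,"rz": 0}
    - {"x": 0,"y": 0,"z": 0,"rx": 0,"ry": 0,"rz": 0}
    - {"x": 0,"y": 0,"z": 0,"rx": 0,"ry": 0,"rz": 0}
    - {"x": 0,"y": 0,"z": 0,"rx": 0,"ry": 0,"rz": 0}
  grip: 0.5

```text
time_s: 5.8
ee_pos: [401.2, 248.2, -24.7]
ee_rot: [179.8, -0.1, 87.6]
force: [0.6, 0.2, -0.4]
gripper_width: 45.8
gripper_force: 0.0
```

```bash
python3 - <<'E'
from h import *
np.set_printoptions(precision=1,suppress=True)
s=state();print(s["ee_pos"],s["ee_rot"],s["force"])
f=grab_frame("side");P=cloud(f,np.ones((400,640),bool))
H=P[(np.abs(P[:,0]-400)<110)&(np.abs(P[:,1]-247)<45)&(P[:,2]>12)]
for z in range(12,130,10):
    q=H[(H[:,2]>=z)&(H[:,2]<z+10)]
    if len(q)>2: print(z,len(q),np.percentile(q,[2,98],axis=0).ravel())
E
```

```text
[401.2 248.2 -24.7] [179.8  -0.1  87.6] [ 0.6  0.2 -0.4]
12 63 [373.6 213.4  12.7 431.4 286.2  21.9]
22 232 [376.1 203.7  22.4 432.1 290.3  31.4]
32 35 [371.1 225.1  32.1 435.5 288.4  41.1]
42 37 [370.1 254.5  42.4 436.4 269.4  51.7]
52 41 [370.3 237.6  52.3 437.  268.5  61.9]
62 49 [368.6 240.9  62.9 437.4 267.9  71.9]
72 38 [367.9 243.2  72.1 438.2 268.6  81.7]
82 10 [375.  230.1  83.1 449.5 266.7  91.4]
92 42 [323.2 245.4  93.1 483.  289.1 101.9]
102 247 [327.1 219.3 103.3 481.1 288.9 111.9]
112 323 [323.5 217.8 112.2 482.9 288.4 121.7]
122 256 [320.3 225.8 122.5 488.7 289.2 131.8]
```

move_arm:
  plan:
    - {"x": 0,"y": 0,"z": 6,"rx": 0,"ry": 0,"rz": 0}
    - {"x": 0,"y": 0,"z": 0,"rx": 0,"ry": 0,"rz": 0}

```text
time_s: 6.05
ee_pos: [399.7, 247.4, -32.1]
ee_rot: [-180.0, 0.0, 87.6]
force: [0.2, 0.2, 0.6]
gripper_width: 45.6
gripper_force: 0.0
```

move_arm:
  plan:
    - {"x": 0,"y": 0,"z": 3,"rx": 0,"ry": 0,"rz": 0}
    - {"x": 0,"y": 0,"z": 0,"rx": 0,"ry": 0,"rz": 0}

```text
time_s: 6.25
ee_pos: [399.7, 247.3, -35.4]
ee_rot: [-180.0, 0.0, 87.6]
force: [0.6, -0.4, -0.6]
gripper_width: 45.4
gripper_force: 0.0
```

move_arm:
  plan:
    - {"x": 0,"y": 0,"z": 2,"rx": 0,"ry": 0,"rz": 0}
    - {"x": 0,"y": 0,"z": 0,"rx": 0,"ry": 0,"rz": 0}

```text
time_s: 6.45
ee_pos: [399.8, 247.4, -37.3]
ee_rot: [-180.0, 0.0, 87.6]
force: [0.5, 0.6, -0.3]
gripper_width: 45.5
gripper_force: 0.0
```

move_arm:
  plan:
    - {"x": 0,"y": 0,"z": 1.5,"rx": 0,"ry": 0,"rz": 0}
    - {"x": 0,"y": 0,"z": 0,"rx": 0,"ry": 0,"rz": 0}

```text
time_s: 6.65
ee_pos: [400.0, 247.5, -38.6]
ee_rot: [180.0, -0.0, 87.6]
force: [0.6, -0.5, -0.4]
gripper_width: 45.4
gripper_force: 0.0
```

move_arm:
  plan:
    - {"x": 0,"y": 0,"z": 1.5,"rx": 0,"ry": 0,"rz": 0}
    - {"x": 0,"y": 0,"z": 0,"rx": 0,"ry": 0,"rz": 0}

```text
time_s: 6.85
ee_pos: [400.1, 247.6, -38.7]
ee_rot: [180.0, -0.0, 87.6]
force: [-3.8, -1.5, 14.1]
gripper_width: 45.9
gripper_force: 7.2
```

Contact at reported z = -38.7, so true z = reported + 38.6. Now lift 5.5 mm and grip.

move_arm:
  plan:
    - {"x": 0,"y": 0,"z": -5.5,"rx": 0,"ry": 0,"rz": 0}
    - {"x": 0,"y": 0,"z": 0,"rx": 0,"ry": 0,"rz": 0}

```text
time_s: 7.05
ee_pos: [400.5, 247.8, -34.0]
ee_rot: [179.9, -0.1, 87.6]
force: [0.5, -0.1, 0.4]
gripper_width: 45.9
gripper_force: 0.0
```

move_arm:
  plan:
    - {"x": 0,"y": 0,"z": 0,"rx": 0,"ry": 0,"rz": 0}
    - {"x": 0,"y": 0,"z": 0,"rx": 0,"ry": 0,"rz": 0}
    - {"x": 0,"y": 0,"z": 0,"rx": 0,"ry": 0,"rz": 0}
    - {"x": 0,"y": 0,"z": 0,"rx": 0,"ry": 0,"rz": 0}
    - {"x": 0,"y": 0,"z": 0,"rx": 0,"ry": 0,"rz": 0}
    - {"x": 0,"y": 0,"z": 0,"rx": 0,"ry": 0,"rz": 0}
  grip: 0.1
  squeeze: 25

```text
time_s: 7.65
ee_pos: [399.8, 247.4, -34.8]
ee_rot: [-180.0, 0.0, 87.6]
force: [0.6, -0.3, -2.6]
gripper_width: 22.1
gripper_force: 25.0
```

move_arm:
  plan:
    - {"x": 0,"y": 0,"z": -20,"rx": 0,"ry": 0,"rz": 0}
    - {"x": 0,"y": 0,"z": -42,"rx": 0,"ry": 0,"rz": 0}
    - {"x": 0,"y": 0,"z": -42,"rx": 0,"ry": 0,"rz": 0}
    - {"x": 0,"y": 0,"z": -42,"rx": 0,"ry": 0,"rz": 0}
    - {"x": 0,"y": 0,"z": 0,"rx": 0,"ry": 0,"rz": 0}
    - {"x": 0,"y": 0,"z": 0,"rx": 0,"ry": 0,"rz": 0}

```text
time_s: 8.25
ee_pos: [399.8, 247.4, 111.6]
ee_rot: [180.0, -0.0, 87.6]
force: [-0.3, -0.1, -3.4]
gripper_width: 21.8
gripper_force: 25.0
```

```bash
python3 - <<'E'
from h import *
np.set_printoptions(precision=2,suppress=True)
s=state();print(s["ee_pos"],s["ee_rot"],s["gripper_width"],s["gripper_force"],s["force"])
th=0.041
s1=rows([410,90,111],pose(87.6),4)
s2=rows([440,-67,111],pose(87.6),4,s1)
s3=rows([604.5,-67,100],pose(87.6,-th),5,s2)
f=grab_frame("side")
for d in masks_of("side","level")[:1]:
    P=cloud(f,d["pixels"]);print(d["p"],np.percentile(P,[1,50,99],axis=0))
E
```

```text
[399.76 247.36 111.63] [179.97  -0.02  87.59] 21.7835478956974 24.99880850315094 [-0.3  -0.08 -3.43]
[{"x": -39.2, "y": 4.2, "z": 0.1, "rx": 0.0, "ry": -0.0, "rz": -0.0}, {"x": -39.2, "y": 4.2, "z": 0.2, "rx": 0.0, "ry": -0.0, "rz": -0.0}, {"x": -39.2, "y": 4.2, "z": 0.1, "rx": 0.0, "ry": -0.0, "rz": -0.0}, {"x": -39.2, "y": 4.2, "z": 0.2, "rx": 0.0, "ry": -0.0, "rz": -0.0}]
[{"x": -38.9, "y": 9.1, "z": -0.0, "rx": 0.0, "ry": -0.0, "rz": -0.0}, {"x": -38.9, "y": 9.2, "z": -0.0, "rx": 0.0, "ry": -0.0, "rz": -0.0}, {"x": -38.9, "y": 9.1, "z": -0.0, "rx": 0.0, "ry": -0.0, "rz": -0.0}, {"x": -38.9, "y": 9.2, "z": -0.1, "rx": 0.0, "ry": -0.0, "rz": -0.0}]
[{"x": 1.4, "y": 32.9, "z": 2.2, "rx": -0.0, "ry": -0.008, "rz": -0.0}, {"x": 1.4, "y": 32.9, "z": 2.2, "rx": -0.0, "ry": -0.008, "rz": -0.0}, {"x": 1.4, "y": 32.8, "z": 2.2, "rx": -0.0, "ry": -0.008, "rz": -0.0}, {"x": 1.4, "y": 32.9, "z": 2.2, "rx": -0.0, "ry": -0.008, "rz": -0.0}, {"x": 1.5, "y": 32.8, "z": 2.2, "rx": -0.0, "ry": -0.008, "rz": -0.0}]
0.96 [[352.85  -0.86  13.25]
 [401.7  265.17 171.78]
 [414.3  303.96 204.46]]
```

move_arm:
  plan:
    - {"x": -39.2,"y": 4.2,"z": 0,"rx": 0,"ry": 0,"rz": 0}
    - {"x": -39.2,"y": 4.2,"z": 0,"rx": 0,"ry": 0,"rz": 0}
    - {"x": -39.2,"y": 4.2,"z": 0,"rx": 0,"ry": 0,"rz": 0}
    - {"x": -39.2,"y": 4.2,"z": 0,"rx": 0,"ry": 0,"rz": 0}
    - {"x": -38.9,"y": 9.1,"z": 0,"rx": 0,"ry": 0,"rz": 0}
    - {"x": -38.9,"y": 9.2,"z": 0,"rx": 0,"ry": 0,"rz": 0}
    - {"x": -38.9,"y": 9.1,"z": 0,"rx": 0,"ry": 0,"rz": 0}
    - {"x": -38.9,"y": 9.2,"z": 0,"rx": 0,"ry": 0,"rz": 0}

```text
time_s: 9.15
ee_pos: [438.7, -68.3, 109.5]
ee_rot: [-179.8, -0.0, 87.6]
force: [1.0, 0.8, -2.0]
gripper_width: 21.9
gripper_force: 25.0
```

move_arm:
  plan:
    - {"x": 1.4,"y": 32.9,"z": 2.2,"rx": 0,"ry": -0.008,"rz": 0}
    - {"x": 1.4,"y": 32.9,"z": 2.2,"rx": 0,"ry": -0.008,"rz": 0}
    - {"x": 1.4,"y": 32.8,"z": 2.2,"rx": 0,"ry": -0.008,"rz": 0}
    - {"x": 1.4,"y": 32.9,"z": 2.2,"rx": 0,"ry": -0.008,"rz": 0}
    - {"x": 1.5,"y": 32.8,"z": 2.2,"rx": 0,"ry": -0.008,"rz": 0}
    - {"x": 0,"y": 0,"z": 0,"rx": 0,"ry": 0,"rz": 0}
    - {"x": 0,"y": 0,"z": 0,"rx": 0,"ry": 0,"rz": 0}
    - {"x": 0,"y": 0,"z": 0,"rx": 0,"ry": 0,"rz": 0}

```text
time_s: 9.95
ee_pos: [602.7, -66.8, 98.7]
ee_rot: [-179.8, 2.3, 87.6]
force: [-0.1, -0.1, -2.0]
gripper_width: 21.9
gripper_force: 25.0
```

```bash
python3 - <<'E'
from h import *
np.set_printoptions(precision=2,suppress=True)
s=state();print(s["ee_pos"],s["ee_rot"],s["force"],s["time_s"])
for n in("side","top"):
    f=grab_frame(n)
    for d in masks_of(n,"level")[:1]:
        P=cloud(f,d["pixels"]);P=P[np.abs(P[:,2]-160)<30];print(n,d["p"],len(P),np.percentile(P,[2,50,98],axis=0))
    P=cloud(f,np.ones((400,640),bool));W=P[(P[:,0]>580)&(P[:,0]<625)&(P[:,2]>70)&(P[:,2]<90)]
    for y in range(-140,10,15):
        q=W[(W[:,1]>y)&(W[:,1]<=y+15),0]
        if len(q)>5: print(y,len(q),np.percentile(q,[1,99]))
    if n=="side": save(f,"s2.png",(230,100,430,250),4)
E
```

```text
[602.7  -66.76  98.67] [-179.76    2.27   87.6 ] [-0.15 -0.09 -2.04] 9.95
side 0.74 232 [[ 594.66 -112.97  134.94]
 [ 605.7   -41.18  157.79]
 [ 617.44   -7.29  166.54]]
-140 9 [591.29 600.32]
-125 11 [590.72 599.98]
-110 14 [592.93 618.81]
-95 29 [591.9  618.62]
-80 30 [593.71 620.06]
-65 29 [593.12 619.3 ]
-50 24 [594.79 621.19]
-35 9 [594.07 602.7 ]
-20 7 [603.29 618.48]
-5 72 [592.14 618.56]
```

View pics/s2.png

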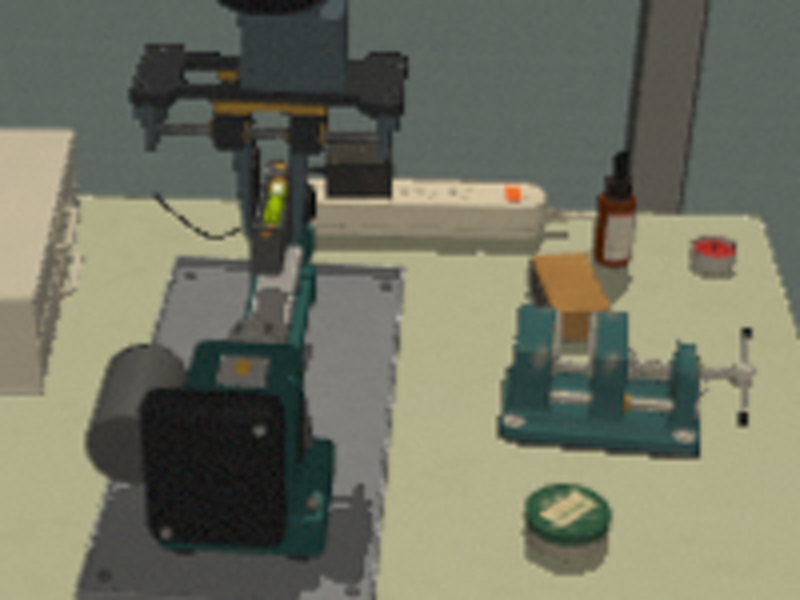

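The view shows the level held over the bed at (270,215) of the crop, aligned with the way. It needs about 1 mm more in x, then a careful descent.

move_arm:
  plan:
    - {"x": 0,"y": 1.5,"z": 20,"rx": 0,"ry": 0,"rz": 0}
    - {"x": 0,"y": 0,"z": 20,"rx": 0,"ry": 0,"rz": 0}
    - {"x": 0,"y": 0,"z": 8,"rx": 0,"ry": 0,"rz": 0}
    - {"x": 0,"y": 0,"z": 0,"rx": 0,"ry": 0,"rz": 0}
    - {"x": 0,"y": 0,"z": 0,"rx": 0,"ry": 0,"rz": 0}

```text
time_s: 10.65
ee_pos: [606.5, -68.9, 53.2]
ee_rot: [179.9, 2.3, 87.6]
force: [0.2, -1.0, -2.0]
gripper_width: 22.0
gripper_force: 25.0
```

move_arm:
  plan:
    - {"x": 0,"y": 0,"z": 3,"rx": 0,"ry": 0,"rz": 0}
    - {"x": 0,"y": 0,"z": 0,"rx": 0,"ry": 0,"rz": 0}

```text
time_s: 10.85
ee_pos: [606.3, -69.0, 49.9]
ee_rot: [179.9, 2.3, 87.6]
force: [-0.9, -0.9, -3.4]
gripper_width: 21.8
gripper_force: 25.0
```

move_arm:
  plan:
    - {"x": 0,"y": 0,"z": 1.5,"rx": 0,"ry": 0,"rz": 0}
    - {"x": 0,"y": 0,"z": 0,"rx": 0,"ry": 0,"rz": 0}

```text
time_s: 11.05
ee_pos: [606.1, -69.0, 47.9]
ee_rot: [180.0, 2.3, 87.6]
force: [-0.1, -0.6, -2.8]
gripper_width: 22.1
gripper_force: 25.0
```

move_arm:
  plan:
    - {"x": 0,"y": -1,"z": 1.5,"rx": 0,"ry": 0,"rz": 0}
    - {"x": 0,"y": 0,"z": 0,"rx": 0,"ry": 0,"rz": 0}
    - {"x": 0,"y": 0,"z": 0,"rx": 0,"ry": 0,"rz": 0}

```text
time_s: 11.35
ee_pos: [605.0, -69.0, 46.3]
ee_rot: [-180.0, 2.3, 87.6]
force: [0.2, -0.8, -3.2]
gripper_width: 22.1
gripper_force: 25.0
```

```bash
python3 - <<'E'
from h import *
np.set_printoptions(precision=1,suppress=True)
s=state();print(s["ee_pos"],s["force"],s["time_s"])
f=grab_frame("side")
P=cloud(f,np.ones((400,640),bool));
for y in range(-125,5,15):
    q=P[(P[:,1]>y)&(P[:,1]<=y+15)&(abs(P[:,0]-605)<25)]
    t=q[(q[:,2]>100)&(q[:,2]<116)];w=q[(q[:,2]>68)&(q[:,2]<86)]
    if len(t)>4:print(y,"top",len(t),np.percentile(t[:,0],[2,98]),np.median(t[:,2]))
    if len(w)>4:print(y,"way",len(w),np.percentile(w[:,0],[2,98]))
E
```

```text
[605.  -69.   46.3] [ 0.2 -0.8 -3.2] 11.35
-125 top 9 [603.1 614.2] 112.06776565615858
-110 top 23 [601.2 616.1] 110.29932482273007
-95 top 20 [600.7 617.7] 108.02191127126488
-80 top 17 [590.8 616.9] 105.3811749520632
-65 top 37 [591.8 627.6] 105.8405854269357
-65 way 8 [592.8 596.1]
-50 top 31 [586.7 627.4] 107.01357760927353
-35 top 24 [598.2 618.6] 107.98829045991769
-35 way 8 [594.  597.3]
-20 top 29 [598.5 617.9] 106.20057230986097
```

move_arm:
  plan:
    - {"x": 0,"y": -1,"z": 1,"rx": 0,"ry": 0,"rz": 0}
    - {"x": 0,"y": 0,"z": 0,"rx": 0,"ry": 0,"rz": 0}

```text
time_s: 11.6
ee_pos: [603.8, -69.0, 45.2]
ee_rot: [-180.0, 2.3, 87.6]
force: [0.6, 0.2, -2.8]
gripper_width: 21.8
gripper_force: 25.0
```

move_arm:
  plan:
    - {"x": 0,"y": 0,"z": 1,"rx": 0,"ry": 0,"rz": 0}
    - {"x": 0,"y": 0,"z": 0,"rx": 0,"ry": 0,"rz": 0}

```text
time_s: 11.8
ee_pos: [603.9, -69.1, 44.2]
ee_rot: [-180.0, 2.3, 87.6]
force: [0.1, -0.4, -1.6]
gripper_width: 22.1
gripper_force: 25.0
```

move_arm:
  plan:
    - {"x": 0,"y": 0,"z": 0.6,"rx": 0,"ry": 0,"rz": 0}
    - {"x": 0,"y": 0,"z": 0,"rx": 0,"ry": 0,"rz": 0}

```text
time_s: 12.0
ee_pos: [604.1, -69.1, 43.8]
ee_rot: [180.0, 2.3, 87.6]
force: [-0.4, -0.6, -2.1]
gripper_width: 21.9
gripper_force: 25.0
```

move_arm:
  plan:
    - {"x": 0,"y": 0,"z": 0.6,"rx": 0,"ry": 0,"rz": 0}
    - {"x": 0,"y": 0,"z": 0,"rx": 0,"ry": 0,"rz": 0}

```text
time_s: 12.2
ee_pos: [604.1, -69.1, 43.7]
ee_rot: [180.0, 2.3, 87.6]
force: [-1.8, 0.1, 1.8]
gripper_width: 21.9
gripper_force: 25.0
```

move_arm:
  plan:
    - {"x": 0,"y": 0,"z": 0.6,"rx": 0,"ry": 0,"rz": 0}
    - {"x": 0,"y": 0,"z": 0,"rx": 0,"ry": 0,"rz": 0}

```text
time_s: 12.4
ee_pos: [604.2, -69.2, 43.6]
ee_rot: [180.0, 2.3, 87.6]
force: [-1.8, 0.3, 4.8]
gripper_width: 21.7
gripper_force: 25.0
```

Contact at the expected height (underside 78.4). Open and back off upward.

move_arm:
  plan:
    - {"x": 0,"y": 0,"z": -0.4,"rx": 0,"ry": 0,"rz": 0}
    - {"x": 0,"y": 0,"z": 0,"rx": 0,"ry": 0,"rz": 0}
    - {"x": 0,"y": 0,"z": 0,"rx": 0,"ry": 0,"rz": 0}
    - {"x": 0,"y": 0,"z": 0,"rx": 0,"ry": 0,"rz": 0}
  grip: 0.45

```text
time_s: 12.8
ee_pos: [604.1, -69.1, 42.8]
ee_rot: [-180.0, 2.3, 87.6]
force: [-0.5, 0.3, 1.2]
gripper_width: 40.7
gripper_force: 0.0
```

move_arm:
  plan:
    - {"x": 0,"y": 0,"z": -20,"rx": 0,"ry": 0,"rz": 0}
    - {"x": 0,"y": 0,"z": -40,"rx": 0,"ry": 0,"rz": 0}
    - {"x": 0,"y": 0,"z": -30,"rx": 0,"ry": 0,"rz": 0}
    - {"x": 0,"y": 0,"z": 0,"rx": 0,"ry": 0,"rz": 0}

```text
time_s: 13.2
ee_pos: [607.5, -65.8, 137.8]
ee_rot: [179.4, 2.3, 87.6]
force: [0.2, 0.0, 0.1]
gripper_width: 40.8
gripper_force: 0.0
```

```bash
python3 - <<'E'
from h import *
np.set_printoptions(precision=1,suppress=True)
s=state();print(s["ee_pos"],s["ee_rot"],s["force"],s["time_s"])
f=grab_frame("side");P=cloud(f,np.ones((400,640),bool))
d=masks_of("side","level")[0];L=cloud(f,d["pixels"]);T=L[(L[:,2]>98)&(L[:,2]<118)]
print(d["p"],len(T),np.percentile(T,[1,50,99],axis=0),cv2.minAreaRect(T[:,:2].astype(np.float32)))
k=np.linalg.lstsq(np.c_[T[:,:2],np.ones(len(T))],T[:,2],rcond=None)[0];print(k)
K=P[(P[:,0]>570)&(P[:,0]<635)&(P[:,1]>-240)&(P[:,1]<-175)&(P[:,2]>85)];print("knob",np.percentile(K,[1,50,99],axis=0))
# move to above the knob, yaw 137.6, tilt
s1=rows([598.5,-205,88],pose(137.6,-0.043),7)
E
```

```text
[607.5 -65.8 137.8] [179.4   2.3  87.6] [0.2 0.  0.1] 13.2
0.49 165 [[ 593.4 -119.5   99.5]
 [ 604.8  -64.8  104.3]
 [ 617.1   -8.2  110.9]] ((605.6327514648438, -65.80123901367188), (116.52095031738281, 21.722003936767578), 87.30740356445312)
[ 0.  -0.  87.1]
knob [[ 583.1 -221.6   85.4]
 [ 603.3 -197.4   93.7]
 [ 620.5 -183.7   97.2]]
[{"x": -19.7, "y": -0.0, "z": 7.3, "rx": 0.0, "ry": -0.0, "rz": -0.125}, {"x": -19.5, "y": -2.5, "z": 7.3, "rx": 0.0, "ry": -0.0, "rz": -0.125}, {"x": -19.0, "y": -4.9, "z": 7.2, "rx": 0.0, "ry": -0.0, "rz": -0.125}, {"x": -18.3, "y": -7.2, "z": 7.3, "rx": 0.0, "ry": -0.0, "rz": -0.125}, {"x": -17.3, "y": -9.4, "z": 7.2, "rx": 0.0, "ry": -0.0, "rz": -0.125}, {"x": -15.9, "y": -11.5, "z": 7.3, "rx": 0.0, "ry": -0.0, "rz": -0.125}, {"x": -14.4, "y": -13.4, "z": 7.2, "rx": 0.0, "ry": -0.0, "rz": -0.125}]
```

move_arm:
  plan:
    - {"x": -19.7,"y": 0,"z": 7.3,"rx": 0,"ry": 0,"rz": -0.125}
    - {"x": -19.5,"y": -2.5,"z": 7.3,"rx": 0,"ry": 0,"rz": -0.125}
    - {"x": -19.0,"y": -4.9,"z": 7.2,"rx": 0,"ry": 0,"rz": -0.125}
    - {"x": -18.3,"y": -7.2,"z": 7.3,"rx": 0,"ry": 0,"rz": -0.125}
    - {"x": -17.3,"y": -9.4,"z": 7.2,"rx": 0,"ry": 0,"rz": -0.125}
    - {"x": -15.9,"y": -11.5,"z": 7.3,"rx": 0,"ry": 0,"rz": -0.125}
    - {"x": -14.4,"y": -13.4,"z": 7.2,"rx": 0,"ry": 0,"rz": -0.125}
    - {"x": 0,"y": 0,"z": 0,"rx": 0,"ry": 0,"rz": 0}
    - {"x": 0,"y": 0,"z": 0,"rx": 0,"ry": 0,"rz": 0}
    - {"x": 0,"y": 0,"z": 0,"rx": 0,"ry": 0,"rz": 0}
  grip: 0.65

```text
time_s: 14.3
ee_pos: [598.0, -204.1, 87.1]
ee_rot: [-178.2, 1.4, 137.7]
force: [-0.2, 0.3, -0.3]
gripper_width: 59.3
gripper_force: 0.0
```

```bash
python3 - <<'E'
from h import *
np.set_printoptions(precision=1,suppress=True)
f=grab_frame("top")
for d in masks_of("top","level")[:1]:
    L=cloud(f,d["pixels"]);T=L[(L[:,2]>98)&(L[:,2]<118)];print(d["p"],len(T),np.percentile(T,[1,50,99],axis=0) if len(T)>5 else 0)
s=state();print(s["ee_pos"],s["ee_rot"],s["qpos"],s["time_s"])
s1=rows([599.8,-204.3,30],pose(137.6,-0.043),3)
E
```

```text
0.7 409 [[ 589.9 -119.6   98.7]
 [ 601.1  -66.1  104.2]
 [ 615.2  -12.5  110.6]]
[ 598.4 -204.    87.7] [-178.3    1.5  137.8] [-18.6  26.6  89.7  -2.4  63.1 -65.2] 14.4
[{"x": 0.1, "y": 0.8, "z": 19.2, "rx": 0.0, "ry": -0.001, "rz": 0.001}, {"x": 0.1, "y": 0.9, "z": 19.2, "rx": 0.0, "ry": -0.001, "rz": 0.001}, {"x": 0.1, "y": 0.8, "z": 19.2, "rx": 0.0, "ry": -0.001, "rz": 0.001}]
```

move_arm:
  plan:
    - {"x": 0,"y": 1.5,"z": 25,"rx": 0,"ry": 0,"rz": 0}
    - {"x": 0,"y": 0,"z": 20,"rx": 0,"ry": 0,"rz": 0}
    - {"x": 0,"y": 0,"z": 8,"rx": 0,"ry": 0,"rz": 0}
    - {"x": 0,"y": 0,"z": 4,"rx": 0,"ry": 0,"rz": 0}
    - {"x": 0,"y": 0,"z": 0,"rx": 0,"ry": 0,"rz": 0}
    - {"x": 0,"y": 0,"z": 0,"rx": 0,"ry": 0,"rz": 0}

```text
time_s: 15.0
ee_pos: [600.0, -206.2, 31.6]
ee_rot: [-178.3, 1.6, 137.7]
force: [0.9, -0.4, 0.0]
gripper_width: 58.8
gripper_force: 0.0
```

move_arm:
  plan:
    - {"x": 0,"y": 0,"z": 0,"rx": 0,"ry": 0,"rz": 0}
    - {"x": 0,"y": 0,"z": 0,"rx": 0,"ry": 0,"rz": 0}
    - {"x": 0,"y": 0,"z": 0,"rx": 0,"ry": 0,"rz": 0}
    - {"x": 0,"y": 0,"z": 0,"rx": 0,"ry": 0,"rz": 0}
    - {"x": 0,"y": 0,"z": 0,"rx": 0,"ry": 0,"rz": 0}
  grip: 0.3
  squeeze: 45

```text
time_s: 15.5
ee_pos: [598.4, -207.3, 31.2]
ee_rot: [-178.1, 1.5, 137.8]
force: [-3.2, -4.1, 4.7]
gripper_width: 37.1
gripper_force: 45.0
```

```bash
python3 - <<'E'
from h import *
s1=rows([598.4,-209.8,20.2],pose(137.6,0),6)
E
```

```text
[{"x": -0.2, "y": -0.2, "z": 1.9, "rx": -0.005, "ry": 0.004, "rz": 0.0}, {"x": -0.2, "y": -0.3, "z": 1.8, "rx": -0.005, "ry": 0.004, "rz": 0.0}, {"x": -0.3, "y": -0.3, "z": 1.8, "rx": -0.005, "ry": 0.004, "rz": 0.0}, {"x": -0.3, "y": -0.3, "z": 1.9, "rx": -0.005, "ry": 0.004, "rz": 0.0}, {"x": -0.2, "y": -0.2, "z": 1.8, "rx": -0.005, "ry": 0.004, "rz": 0.0}, {"x": -0.3, "y": -0.3, "z": 1.9, "rx": -0.005, "ry": 0.004, "rz": 0.0}]
```

move_arm:
  plan:
    - {"x": -0.2,"y": -0.2,"z": 1.9,"rx": -0.005,"ry": 0.004,"rz": 0.0}
    - {"x": -0.2,"y": -0.3,"z": 1.8,"rx": -0.005,"ry": 0.004,"rz": 0.0}
    - {"x": -0.3,"y": -0.3,"z": 1.8,"rx": -0.005,"ry": 0.004,"rz": 0.0}
    - {"x": -0.3,"y": -0.3,"z": 1.9,"rx": -0.005,"ry": 0.004,"rz": 0.0}
    - {"x": -0.2,"y": -0.2,"z": 1.8,"rx": -0.005,"ry": 0.004,"rz": 0.0}
    - {"x": -0.3,"y": -0.3,"z": 1.9,"rx": -0.005,"ry": 0.004,"rz": 0.0}
    - {"x": 0,"y": 0,"z": 0,"rx": 0,"ry": 0,"rz": 0}
    - {"x": 0,"y": 0,"z": 0,"rx": 0,"ry": 0,"rz": 0}
    - {"x": 0,"y": 0,"z": 0,"rx": 0,"ry": 0,"rz": 0}

```text
time_s: 16.4
ee_pos: [598.5, -208.7, 20.0]
ee_rot: [-179.9, 0.0, 137.7]
force: [-4.0, -1.9, 5.0]
gripper_width: 37.0
gripper_force: 45.0
```

move_arm:
  plan:
    - {"x": 0,"y": 0,"z": 1,"rx": 0,"ry": 0,"rz": 0}
    - {"x": 0,"y": 0,"z": 0,"rx": 0,"ry": 0,"rz": 0}

```text
time_s: 16.6
ee_pos: [598.6, -208.7, 19.3]
ee_rot: [-179.9, 0.1, 137.7]
force: [-4.4, -1.7, 7.4]
gripper_width: 37.1
gripper_force: 45.0
```

move_arm:
  plan:
    - {"x": 0,"y": -0.4,"z": 0.8,"rx": 0,"ry": 0,"rz": 0}
    - {"x": 0,"y": 0,"z": 0,"rx": 0,"ry": 0,"rz": 0}

```text
time_s: 16.8
ee_pos: [598.6, -208.8, 19.1]
ee_rot: [-180.0, 0.1, 137.7]
force: [-5.2, -0.2, 9.2]
gripper_width: 37.0
gripper_force: 45.0
```

move_arm:
  plan:
    - {"x": 0,"y": 0,"z": 0.5,"rx": 0,"ry": 0,"rz": 0}
    - {"x": 0,"y": 0,"z": 0,"rx": 0,"ry": 0,"rz": 0}

```text
time_s: 17.0
ee_pos: [598.7, -208.9, 19.0]
ee_rot: [-180.0, 0.1, 137.7]
force: [-4.5, 0.0, 11.9]
gripper_width: 37.2
gripper_force: 45.0
```

move_arm:
  plan:
    - {"x": 0,"y": 0,"z": 0.8,"rx": 0,"ry": 0,"rz": 0}
    - {"x": 0,"y": 0,"z": 0,"rx": 0,"ry": 0,"rz": 0}
    - {"x": 0,"y": 0,"z": 0,"rx": 0,"ry": 0,"rz": 0}
    - {"x": 0,"y": 0,"z": 0,"rx": 0,"ry": 0,"rz": 0}
    - {"x": 0,"y": 0,"z": 0,"rx": 0,"ry": 0,"rz": 0}
    - {"x": 0,"y": 0,"z": 0,"rx": 0,"ry": 0,"rz": 0}
    - {"x": 0,"y": 0,"z": 0,"rx": 0,"ry": 0,"rz": 0}
    - {"x": 0,"y": 0,"z": 0,"rx": 0,"ry": 0,"rz": 0}
    - {"x": 0,"y": 0,"z": 0,"rx": 0,"ry": 0,"rz": 0}
    - {"x": 0,"y": 0,"z": 0,"rx": 0,"ry": 0,"rz": 0}

```text
time_s: 18.0
ee_pos: [598.7, -209.0, 18.8]
ee_rot: [-180.0, 0.1, 137.7]
force: [-5.9, 0.3, 13.9]
gripper_width: 37.4
gripper_force: 45.0
```

```bash
python3 - <<'E'
from h import *
np.set_printoptions(precision=1,suppress=True)
print(state()["ee_pos"],state()["force"])
f=grab_frame("top");g=grab_frame("side")
L=masks_of("top","level");print([ (d["p"],d["box"]) for d in L[:2]])
for n in("top","side"):
    for l in("bubble","level"):
        print(n,l,[(round(d["p"],2),np.array(d["point"])) for d in landmark_of(n,l)[:2]])
    print(n,[(round(d["p"],2),d["box"]) for d in masks_of(n,"bubble")[:2]])
for n,h in(("top",f),("side",g)):
    m=masks_of(n,"level")[0]["pixels"];hsv=cv2.cvtColor(h["img"],cv2.COLOR_RGB2HSV)
    print(n,"vial px",int((m&(hsv[...,1]>120)&(hsv[...,2]>90)).sum()))
a=cv2.resize(f["img"][135:165,315:405],None,fx=8,fy=8,interpolation=cv2.INTER_NEAREST)
b=cv2.resize(g["img"][145:200,270:330],None,fx=6,fy=6,interpolation=cv2.INTER_NEAREST)
o=np.zeros((580,720,3),np.uint8);o[:240]=a;o[250:580,:360]=b[:330];cv2.imwrite("pics/b1.png",o[...,::-1])
E
```

```text
[ 598.7 -209.    18.8] [-5.9  0.3 13.9]
[(0.71, [354.8, 149.7, 49.0, 10.4]), (0.61, [288.9, 238.4, 25.9, 25.0])]Traceback (most recent call last):
  File "<stdin>", line 8, in <module>
ValueError: it knows: jack_screw, knob, knob_grip, level, pad, sanding_block, tray, wax_tin, way_mid
```

```bash
cat > bub.py <<'E'
from h import *
np.set_printoptions(precision=1,suppress=True,linewidth=200)
def prof(f,zt=102,c=(604,-67),d=(0.043,1)):
    d=np.array(d)/np.hypot(*d);out=[]
    for s in np.arange(-36,36.1,1.5):
        v=[]
        for o in (-2,-1,0,1,2):
            p=proj(f,[c[0]+d[0]*s+o*d[1],c[1]+d[1]*s-o*d[0],zt])
            v.append(cv2.getRectSubPix(f["img"].astype(np.float32),(1,1),p)[0,0])
        out.append((s,*np.mean(v,0)))
    return np.array(out)
if __name__=="__main__":
    import sys
    f=grab_frame("top");g=grab_frame("side");print(state()["ee_pos"],state()["force"],state()["time_s"])
    print(np.c_[prof(f,c=(602.5,-68.5)),prof(g,c=(606,-66))[:,1:]].astype(int).tolist())
    a=cv2.resize(f["img"][135:165,315:405],None,fx=8,fy=8,interpolation=cv2.INTER_NEAREST)
    b=cv2.resize(g["img"][145:200,270:330],None,fx=6,fy=6,interpolation=cv2.INTER_NEAREST)
    o=np.zeros((580,720,3),np.uint8);o[:240]=a;o[250:580,:360]=b[:330];cv2.imwrite("pics/"+sys.argv[1],o[...,::-1])
E
python3 bub.py b1.png
```

```text
[ 598.7 -208.9   18.9] [-7.1  0.4 15.6] 18.25
[[-36, 122, 91, 50, 83, 69, 41], [-34, 142, 110, 50, 91, 75, 40], [-33, 145, 122, 46, 96, 81, 35], [-31, 126, 128, 37, 101, 88, 31], [-30, 123, 138, 35, 106, 94, 26], [-28, 124, 146, 35, 108, 99, 22], [-27, 124, 144, 34, 104, 101, 19], [-25, 125, 144, 34, 99, 102, 15], [-24, 125, 144, 35, 95, 104, 12], [-22, 125, 144, 35, 93, 105, 10], [-21, 125, 144, 34, 92, 104, 10], [-19, 125, 144, 33, 90, 103, 11], [-18, 122, 140, 34, 89, 102, 11], [-16, 113, 130, 32, 86, 99, 11], [-15, 98, 112, 29, 83, 95, 12], [-13, 102, 118, 29, 79, 91, 13], [-12, 111, 128, 31, 75, 87, 13], [-10, 124, 142, 33, 77, 89, 13], [-9, 126, 145, 34, 80, 94, 12], [-7, 124, 144, 34, 84, 99, 12], [-6, 124, 143, 34, 88, 105, 11], [-4, 125, 143, 34, 88, 105, 10], [-3, 125, 144, 35, 87, 104, 10], [-1, 125, 143, 34, 87, 104, 10], [0, 125, 143, 34, 86, 103, 11], [1, 125, 143, 33, 86, 102, 14], [3, 125, 145, 32, 86, 101, 18], [4, 124, 143, 34, 86, 100, 22], [6, 115, 132, 42, 87, 98, 30], [7, 121, 126, 75, 88, 97, 41], [9, 136, 129, 115, 90, 95, 52], [10, 172, 165, 145, 92, 93, 62], [12, 185, 178, 155, 100, 99, 71], [13, 180, 174, 150, 109, 107, 79], [15, 179, 174, 149, 118, 115, 87], [16, 180, 174, 149, 125, 121, 94], [18, 181, 174, 151, 125, 121, 91], [19, 175, 171, 144, 124, 121, 89], [21, 164, 165, 126, 124, 121, 87], [22, 142, 151, 81, 119, 115, 81], [24, 139, 142, 56, 108, 102, 70], [25, 144, 133, 43, 96, 88, 59], [27, 151, 119, 52, 84, 75, 49], [28, 134, 101, 57, 77, 69, 47], [30, 99, 81, 58, 72, 64, 46], [31, 74, 68, 62, 68, 61, 46], [33, 61, 61, 64, 69, 60, 46], [34, 63, 63, 63, 77, 64, 43], [36, 67, 65, 62, 85, 68, 40]]
```

View pics/b1.png

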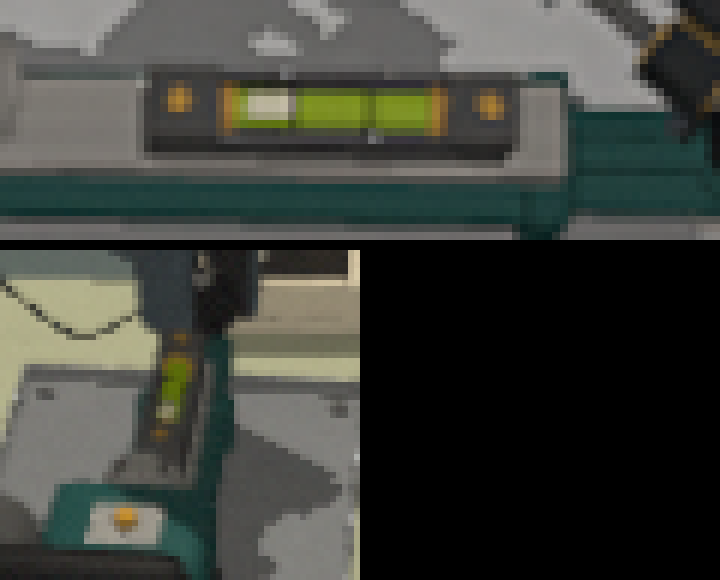

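Top crop: bubble centred at (270,105), hard against the head end. The lines are at about (297,107) and (370,107), so it is about 19 mm off. That calls for roughly 3.2 rad clockwise (+rz), done in stages while watching the forces.

move_arm:
  plan:
    - {"x": 0.5,"y": -0.5,"z": 0.2,"rx": 0,"ry": 0,"rz": 0.1}
    - {"x": 0,"y": 0,"z": 0,"rx": 0,"ry": 0,"rz": 0.12}
    - {"x": 0,"y": 0,"z": 0,"rx": 0,"ry": 0,"rz": 0.12}
    - {"x": 0,"y": 0,"z": 0,"rx": 0,"ry": 0,"rz": 0.12}
    - {"x": 0,"y": 0,"z": 0,"rx": 0,"ry": 0,"rz": 0.12}
    - {"x": 0,"y": 0,"z": 0,"rx": 0,"ry": 0,"rz": 0.12}
    - {"x": 0,"y": 0,"z": 0,"rx": 0,"ry": 0,"rz": 0}
    - {"x": 0,"y": 0,"z": 0,"rx": 0,"ry": 0,"rz": 0}

```text
time_s: 19.05
ee_pos: [599.3, -208.6, 18.9]
ee_rot: [179.8, 0.1, 97.6]
force: [-3.3, 1.6, 14.4]
gripper_width: 37.3
gripper_force: 45.0
```

move_arm:
  plan:
    - {"x": 0,"y": 0,"z": 0.2,"rx": 0,"ry": 0,"rz": 0.12}
    - {"x": 0,"y": 0,"z": 0,"rx": 0,"ry": 0,"rz": 0.12}
    - {"x": 0,"y": 0,"z": 0,"rx": 0,"ry": 0,"rz": 0.12}
    - {"x": 0,"y": 0,"z": 0,"rx": 0,"ry": 0,"rz": 0.12}
    - {"x": 0,"y": 0,"z": 0,"rx": 0,"ry": 0,"rz": 0.12}
    - {"x": 0,"y": 0,"z": 0,"rx": 0,"ry": 0,"rz": 0.12}
    - {"x": 0,"y": 0,"z": 0,"rx": 0,"ry": 0,"rz": 0.12}
    - {"x": 0,"y": 0,"z": 0,"rx": 0,"ry": 0,"rz": 0.12}
    - {"x": 0,"y": 0,"z": 0,"rx": 0,"ry": 0,"rz": 0}
    - {"x": 0,"y": 0,"z": 0,"rx": 0,"ry": 0,"rz": 0}

```text
time_s: 20.05
ee_pos: [600.4, -208.7, 18.9]
ee_rot: [179.7, -0.2, 42.6]
force: [-1.9, 0.5, 13.5]
gripper_width: 37.3
gripper_force: 45.0
```

move_arm:
  plan:
    - {"x": 0,"y": 0,"z": 0,"rx": 0,"ry": 0,"rz": 0.12}
    - {"x": 0,"y": 0,"z": 0,"rx": 0,"ry": 0,"rz": 0.12}
    - {"x": 0,"y": 0,"z": 0,"rx": 0,"ry": 0,"rz": 0.12}
    - {"x": 0,"y": 0,"z": 0,"rx": 0,"ry": 0,"rz": 0.12}
    - {"x": 0,"y": 0,"z": 0,"rx": 0,"ry": 0,"rz": 0.12}
    - {"x": 0,"y": 0,"z": 0,"rx": 0,"ry": 0,"rz": 0}
    - {"x": 0,"y": 0,"z": 0,"rx": 0,"ry": 0,"rz": 0}
    - {"x": 0,"y": 0,"z": 0,"rx": 0,"ry": 0,"rz": 0}
    - {"x": 0,"y": 0,"z": 0,"rx": 0,"ry": 0,"rz": 0}
    - {"x": 0,"y": 0,"z": 0,"rx": 0,"ry": 0,"rz": 0}

```text
time_s: 21.05
ee_pos: [600.8, -209.3, 18.9]
ee_rot: [179.8, -0.4, 8.2]
force: [-1.1, 0.6, 13.0]
gripper_width: 37.0
gripper_force: 45.0
```

move_arm:
  plan:
    - {"x": 0,"y": 0,"z": 0,"rx": 0,"ry": 0,"rz": 0}
    - {"x": 0,"y": 0,"z": 0,"rx": 0,"ry": 0,"rz": 0}
    - {"x": 0,"y": 0,"z": 0,"rx": 0,"ry": 0,"rz": 0}
    - {"x": 0,"y": 0,"z": 0,"rx": 0,"ry": 0,"rz": 0}
    - {"x": 0,"y": 0,"z": 0,"rx": 0,"ry": 0,"rz": 0}
    - {"x": 0,"y": 0,"z": 0,"rx": 0,"ry": 0,"rz": 0}
    - {"x": 0,"y": 0,"z": 0,"rx": 0,"ry": 0,"rz": 0}
    - {"x": 0,"y": 0,"z": 0,"rx": 0,"ry": 0,"rz": 0}
    - {"x": 0,"y": 0,"z": 0,"rx": 0,"ry": 0,"rz": 0}
    - {"x": 0,"y": 0,"z": 0,"rx": 0,"ry": 0,"rz": 0}

```text
time_s: 22.05
ee_pos: [600.8, -209.3, 18.9]
ee_rot: [179.8, -0.4, 8.2]
force: [-1.2, 0.2, 13.3]
gripper_width: 37.2
gripper_force: 45.0
```

```bash
python3 bub.py b2.png
```

```text
[ 600.8 -209.3   18.9] [-1.9 -0.2 12.5] 22.15
[[-36, 113, 88, 56, 92, 78, 38], [-34, 139, 106, 52, 99, 84, 36], [-33, 148, 118, 47, 100, 88, 30], [-31, 132, 122, 41, 101, 93, 24], [-30, 126, 135, 36, 102, 98, 19], [-28, 122, 145, 33, 102, 101, 14], [-27, 123, 143, 33, 100, 102, 13], [-25, 123, 143, 34, 97, 103, 12], [-24, 124, 143, 35, 95, 104, 11], [-22, 124, 143, 35, 93, 104, 10], [-21, 125, 143, 35, 91, 103, 10], [-19, 125, 143, 34, 89, 102, 10], [-18, 125, 144, 34, 87, 102, 10], [-16, 122, 141, 33, 84, 99, 11], [-15, 113, 131, 32, 82, 96, 11], [-13, 99, 114, 30, 80, 93, 12], [-12, 95, 109, 29, 78, 91, 12], [-10, 121, 138, 32, 82, 96, 18], [-9, 125, 145, 30, 88, 101, 26], [-7, 124, 143, 31, 94, 105, 35], [-6, 134, 147, 66, 99, 109, 43], [-4, 152, 156, 104, 107, 114, 56], [-3, 175, 169, 144, 115, 119, 69], [-1, 178, 173, 149, 124, 124, 83], [0, 180, 174, 151, 129, 127, 92], [1, 179, 173, 149, 127, 125, 91], [3, 179, 174, 149, 125, 123, 90], [4, 179, 173, 149, 123, 122, 89], [6, 178, 171, 149, 120, 120, 84], [7, 169, 164, 139, 116, 117, 75], [9, 155, 155, 118, 111, 115, 66], [10, 134, 147, 61, 107, 112, 57], [12, 125, 144, 36, 101, 110, 44], [13, 125, 144, 34, 97, 108, 32], [15, 126, 144, 35, 92, 106, 20], [16, 126, 144, 36, 89, 105, 11], [18, 125, 144, 36, 89, 103, 12], [19, 125, 144, 37, 88, 101, 13], [21, 125, 145, 38, 88, 100, 15], [22, 123, 145, 36, 86, 94, 19], [24, 129, 143, 39, 83, 85, 26], [25, 139, 138, 44, 80, 75, 34], [27, 151, 122, 49, 77, 66, 40], [28, 140, 103, 50, 74, 63, 43], [30, 112, 83, 48, 70, 60, 44], [31, 78, 69, 59, 68, 58, 46], [33, 61, 62, 65, 68, 58, 46], [34, 64, 63, 63, 76, 63, 43], [36, 64, 63, 63, 85, 68, 41]]
```

View pics/b2.png

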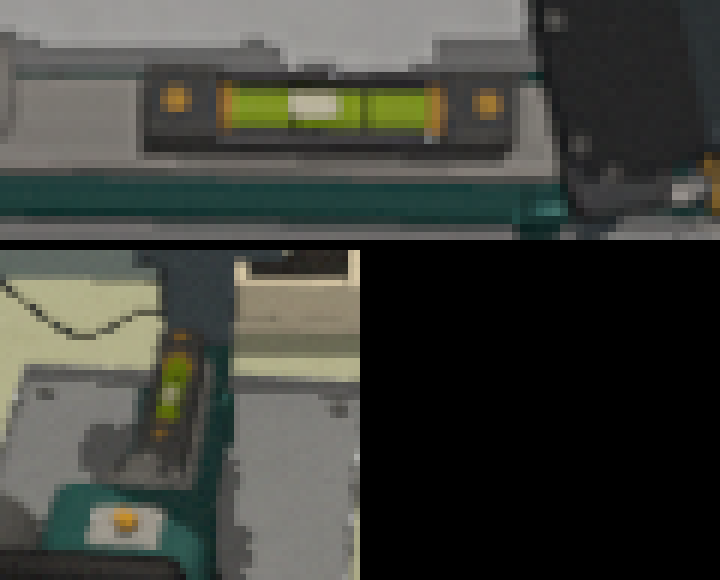

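Bubble in the top crop spans 289–340, with lines at 290 and 366, so it is still about 4.6 mm towards the head. Turn another 0.78 rad clockwise.

move_arm:
  plan:
    - {"x": 0,"y": 0,"z": 0.3,"rx": 0,"ry": 0,"rz": 0.13}
    - {"x": 0,"y": 0,"z": 0,"rx": 0,"ry": 0,"rz": 0.13}
    - {"x": 0,"y": 0,"z": 0,"rx": 0,"ry": 0,"rz": 0.13}
    - {"x": 0,"y": 0,"z": 0,"rx": 0,"ry": 0,"rz": 0.13}
    - {"x": 0,"y": 0,"z": 0,"rx": 0,"ry": 0,"rz": 0.13}
    - {"x": 0,"y": 0,"z": 0,"rx": 0,"ry": 0,"rz": 0.13}
    - {"x": 0,"y": 0,"z": 0,"rx": 0,"ry": 0,"rz": 0}
    - {"x": 0,"y": 0,"z": 0,"rx": 0,"ry": 0,"rz": 0}
    - {"x": 0,"y": 0,"z": 0,"rx": 0,"ry": 0,"rz": 0}
    - {"x": 0,"y": 0,"z": 0,"rx": 0,"ry": 0,"rz": 0}

```text
time_s: 23.15
ee_pos: [600.5, -210.2, 18.9]
ee_rot: [-180.0, -0.5, -36.4]
force: [-2.7, -1.0, 13.7]
gripper_width: 37.2
gripper_force: 45.0
```

move_arm:
  plan:
    - {"x": 0,"y": 0,"z": 0,"rx": 0,"ry": 0,"rz": 0}
    - {"x": 0,"y": 0,"z": 0,"rx": 0,"ry": 0,"rz": 0}
    - {"x": 0,"y": 0,"z": 0,"rx": 0,"ry": 0,"rz": 0}
    - {"x": 0,"y": 0,"z": 0,"rx": 0,"ry": 0,"rz": 0}
    - {"x": 0,"y": 0,"z": 0,"rx": 0,"ry": 0,"rz": 0}
    - {"x": 0,"y": 0,"z": 0,"rx": 0,"ry": 0,"rz": 0}
    - {"x": 0,"y": 0,"z": 0,"rx": 0,"ry": 0,"rz": 0}
    - {"x": 0,"y": 0,"z": 0,"rx": 0,"ry": 0,"rz": 0}
    - {"x": 0,"y": 0,"z": 0,"rx": 0,"ry": 0,"rz": 0}
    - {"x": 0,"y": 0,"z": 0,"rx": 0,"ry": 0,"rz": 0}

```text
time_s: 24.15
ee_pos: [600.5, -210.2, 18.9]
ee_rot: [-180.0, -0.5, -36.4]
force: [-2.3, -2.1, 14.2]
gripper_width: 36.9
gripper_force: 45.0
```

move_arm:
  plan:
    - {"x": 0,"y": 0,"z": 0,"rx": 0,"ry": 0,"rz": 0}
    - {"x": 0,"y": 0,"z": 0,"rx": 0,"ry": 0,"rz": 0}
    - {"x": 0,"y": 0,"z": 0,"rx": 0,"ry": 0,"rz": 0}
    - {"x": 0,"y": 0,"z": 0,"rx": 0,"ry": 0,"rz": 0}
    - {"x": 0,"y": 0,"z": 0,"rx": 0,"ry": 0,"rz": 0}
    - {"x": 0,"y": 0,"z": 0,"rx": 0,"ry": 0,"rz": 0}
    - {"x": 0,"y": 0,"z": 0,"rx": 0,"ry": 0,"rz": 0}
    - {"x": 0,"y": 0,"z": 0,"rx": 0,"ry": 0,"rz": 0}
    - {"x": 0,"y": 0,"z": 0,"rx": 0,"ry": 0,"rz": 0}
    - {"x": 0,"y": 0,"z": 0,"rx": 0,"ry": 0,"rz": 0}

```text
time_s: 25.15
ee_pos: [600.5, -210.2, 18.9]
ee_rot: [-180.0, -0.4, -36.4]
force: [-2.8, -0.9, 13.9]
gripper_width: 36.8
gripper_force: 45.0
```

```bash
python3 bub.py b3.png | cut -c1-1500
```

```text
[ 600.6 -210.2   18.9] [-2.8 -2.3 13.7] 25.25
[[-36, 107, 85, 63, 101, 80, 35], [-34, 140, 107, 55, 108, 86, 31], [-33, 154, 123, 48, 106, 90, 26], [-31, 142, 129, 44, 105, 94, 22], [-30, 130, 138, 37, 103, 98, 17], [-28, 122, 145, 33, 102, 102, 14], [-27, 124, 144, 34, 99, 103, 13], [-25, 125, 143, 34, 96, 104, 12], [-24, 125, 143, 34, 93, 105, 11], [-22, 124, 143, 34, 91, 105, 10], [-21, 125, 143, 34, 90, 104, 10], [-19, 125, 144, 35, 89, 103, 10], [-18, 126, 145, 35, 88, 102, 11], [-16, 123, 141, 33, 88, 100, 17], [-15, 114, 132, 31, 89, 100, 26], [-13, 98, 115, 26, 90, 99, 36], [-12, 95, 110, 29, 91, 99, 45], [-10, 127, 142, 54, 100, 107, 56], [-9, 149, 156, 90, 112, 116, 69], [-7, 166, 164, 127, 123, 124, 81], [-6, 178, 173, 147, 132, 130, 92], [-4, 181, 175, 153, 131, 130, 93], [-3, 178, 173, 148, 131, 129, 93], [-1, 179, 173, 149, 131, 129, 95], [0, 180, 174, 150, 130, 128, 95], [1, 181, 175, 152, 128, 126, 90], [3, 177, 172, 146, 125, 125, 85], [4, 164, 163, 124, 123, 124, 81], [6, 132, 140, 71, 114, 117, 69], [7, 107, 119, 42, 99, 104, 50], [9, 92, 106, 27, 84, 92, 32], [10, 119, 137, 34, 70, 80, 15], [12, 129, 148, 37, 73, 85, 12], [13, 126, 146, 36, 79, 92, 11], [15, 126, 145, 37, 85, 99, 11], [16, 126, 145, 37, 89, 105, 10], [18, 126, 145, 37, 88, 103, 11], [19, 126, 145, 38, 87, 101, 12], [21, 126, 145, 38, 86, 99, 12], [22, 124, 146, 37, 84, 93, 16], [24, 128, 144, 38, 82, 84, 25], [25, 136, 140, 42, 79, 75, 33], [27, 154, 131, 51, 76, 66, 41], [28, 157, 122, 56, 74, 63, 43], [30, 149, 111, 58, 71, 61, 45],
```

View pics/b3.png

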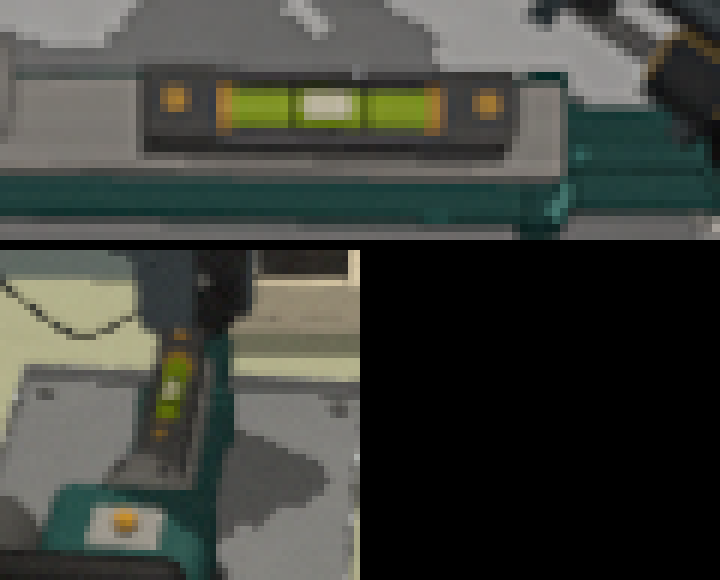

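The bubble spans 302–352 between lines at 292 and 370: it is centred to about 0.3 mm and settled, with 14 N down on the knob. Handing in.

```bash
python3 -c "
from workcell import *
print(job_done())"
```

```text
the job is handed in; nothing more can be done
None
```

I handed the job in at about 25 s, and the hand-in returned no verdict: the level lies let go on the bed, the bubble is about 0.3 mm from centre, and the arm holds the knob with about 14 N of downward push (5 to 8 N of that brings it to the pad); the tin and block were not touched.

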